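# Tip the drained bento tiers onto their bottoms

### The arm

A 7-joint arm with a two-finger parallel gripper is mounted at the origin on the work surface. World frame = base frame: x ahead of the robot, y to its left, z up, the work surface at z = 0. Lengths are in m, angles in degrees, forces in N, time in s.
With the tool pointing down it reaches from about 0.425 to 1.025 m from the base axis. Payload 9.4 kg.
Tool frame: the origin (TCP) lies midway between the tips of the shut fingers; the grasp point (between the pads) lies 19 mm behind it; z points along the fingers, y is the line along which they close (so a half turn about z gives the same grasp; the last joint's range is limited). The gripper opens to 93 mm and grips with 3 to 60 N. Pads are 15 mm wide; open, the fingers measure 128 mm over their backs; the gripper's body (75 mm by 188 mm) begins 65 mm behind the grasp point.
Start: joints at [60.865, 34.337, -0.143, 91.639, 0.103, 54.024, -4.572], TCP at [0.303, -0.658, 0.219] pointing down, gripper open.
Joint ranges: [-147.43, 147.43], [-19.82, 112.94], [-74.19, 73.91], [6.32, 146.72], [-59.91, 239.91], [6.04, 106.73], [-150.56, 150.56]. Speed limits (degrees/s): [127.2, 127.2, 172.46, 172.46, 180, 180, 180].

### API

Orientations are given as a 3x3 rotation matrix whose columns are the frame's x, y, z axes.
In Python, from plant import robot, viewer, close_job gives the robot as it stands.
- The arm moves only by the tool send_rows, never from a script. Its argument "moves" is text: rows parted by semicolons, each of 5 numbers parted by spaces: the finger opening in cm, from 0 to 9.3, then the shift along the tool's x, y, z in cm, then the turn about the tool's z in degrees. In form: hand x y z twist; .... A call has exactly 8 rows; each row is the pose to reach, as a shift and turn from the pose commanded when the call began, along the tool's axes at that moment; what a row does not reach only later rows make up. A row lasts 1/12 s, in which the tool goes at most 41.7 mm and 7.16 degrees, less where a joint would pass 70% of its speed; a pose out of reach is approached as far as the arm can. A call with a gripper value outside its range is refused whole. The fingers move at their own pace and stop on an object; "force" is the grip in N (left out, the last holds). Time passes only in rows, so rows that repeat a pose let the fingers close, or fill a call up. It gives the time, the measured TCP pose, the force, the opening and the grip force at its end, in the units of the state.
- robot.get_state(): the state, without advancing time (a new reading comes with each control period).
- viewer.get_image(name): name is "scene" or "top"; returns a dict with "img" (384x512x3 uint8, red, green, blue), "range_z" (384x512 float32, m along the optical axis (not along the pixel's ray), 0 where there is no reading), "camera_matrix" (3x3 intrinsics, pixels), "rvec" (rotation vector, rad) and "tvec" (3), from world to camera coordinates, as OpenCV has them. Camera axes: x right, y down, z forward; pixel columns grow to the right and rows downward; lengths in m; the calibration is good to about 2 mm. A picture is of the moment at which its call begins.
- close_job(): hands the job in; it is judged then, once.
The state is a dict: "clock": time; "joint_pos": joint angles; "joint_velocities": joint speeds; "joint_efforts": joint torques, N m; "eef_pos": TCP position; "tool_rot": TCP orientation; "wrist_force": force on the tool from outside, world axes, zero at the start; "moment": the same for the moment, N m; "gripper_width": finger opening in m; "finger_force": force on a finger pad.
Only numpy, scipy, OpenCV 4.12 (cv2) and the standard library are available. Lean on these libraries where they do the work, as an engineer would, in place of code of your own. Each camera call takes 0.05 s, during which the arm holds its last target. There are 200 camera calls.

### The job

The two black bento tiers have been left standing on their long sides to drain. With the fingertips, gently push each one over, right where it stands, so that it ends lying flat on its bottom with the open mouth up. Do not grip, lift or shove the tiers away, and leave the lid, the sauce cruet, the onigiri mold and the chopsticks where they are.

Things in the scene. Friction and masses are not known exactly. Their poses are not given: they have to be found in the camera images.
- deep_tier: the deeper bento tier: open black plastic tray, 150 x 85 mm, 50 mm deep, walls and bottom 3 mm, about 0.1 kg. Starts standing free on a long side, 85 mm high, mouth facing sideways in any direction. Origin: middle of its 50 x 150 x 85 mm outline; x points straight out of the mouth, y along the 150 mm length, z up at the start. Pushed from the mouth side at its top edge (under 2 N) it falls by itself after at most 50 mm
- deep_tier_mouth (a point): middle of the deeper tier's mouth in the rim plane, 25 mm along x from the tier's origin, same axes; 50 mm above the worktop when the tier lies right. Clip lugs 10 mm proud (12 mm along x, 36 mm along z) on the two short ends, flush with the rim, show from above which side the mouth is on
- shallow_tier: the shallower bento tier: open black plastic tray, 150 x 85 mm, 40 mm deep, walls and bottom 3 mm, about 0.1 kg. Starts standing free on a long side, 85 mm high, mouth facing sideways in any direction. Origin: middle of its 40 x 150 x 85 mm outline; x points straight out of the mouth, y along the 150 mm length, z up at the start. Pushed from the mouth side at its top edge (under 2 N) it falls by itself after at most 40 mm
- shallow_tier_mouth (a point): middle of the shallower tier's mouth in the rim plane, 20 mm along x from the tier's origin, same axes; 40 mm above the worktop when the tier lies right. Clip lugs 10 mm proud (12 mm along x, 36 mm along z) on the two short ends, flush with the rim, show from above which side the mouth is on
- cruet: bystander between the tiers: glass sauce cruet with a hinged stainless cap, upright, 56 mm across, 112 mm tall; origin at the centre of its underside, z up
- mold: bystander on the far side: green silicone onigiri mold, triangular, about 81 x 75 mm, 37 mm high; origin at its underside, z up
- bento_lid: bystander on the far side: the bento's black clip-on lid lying flat, 90 x 175 mm over the clips (y the long way), 11 mm high; origin at the centre of its underside
- chopsticks: bystander between the tiers: joined pair of bamboo chopsticks lying flat, 16 mm wide, 210 mm long (along its y, lying roughly in line with the cruet and the robot), 7 mm high; origin at the centre of the underside
Mind the look-alikes: they are no part of the job. Leave any brown or red look-alike of the shallow_tier alone.

How it is judged (in metres and radians):
At the end, for the whole second after the job is handed in: Both tiers lie at rest on their bottoms on the worktop, mouth up (within 0.08 rad of level, rim at 50 mm and 40 mm height, within 5 mm), and the cruet, mold, lid and chopsticks are within 15 mm of where they were (angle between each of deep_tier, shallow_tier's own x axis and vertical below 0.08 rad and height (world z) of deep_tier_mouth between 0.044 and 0.055 m and linear speed of each of deep_tier, shallow_tier below 0.02 m/s and angular speed of each of deep_tier, shallow_tier below 0.1 rad/s and height (world z) of shallow_tier_mouth between 0.034 and 0.045 m and distance of each of cruet, mold, bento_lid, chopsticks from where it was at the start of the episode below 0.015 m); the robot touches nothing.
It fails at once if a tier is lifted (its centre rises above 65 mm; tipping alone takes it to 50 mm) (height (world z) of any of deep_tier, shallow_tier above 0.065 m).
It fails at once if a tier is carried or shoved away (its centre gets more than 150 mm from where it started; tipping alone shifts it about 70 mm) (distance of any of deep_tier, shallow_tier from where it was at the start of the episode above 0.15 m).
It fails at once if a tier is pinched or pressed hard by the fingers (over 15 N) (contact force between the fingers and deep_tier above 15 N or contact force between the fingers and shallow_tier above 15 N).
It fails at once if the cruet, mold, lid or chopsticks are moved by more than 15 mm (distance of any of cruet, mold, bento_lid, chopsticks from where it was at the start of the episode above 0.015 m).
It fails at once if the cruet is tipped (over 0.2 rad) (angle between cruet's own z axis and vertical above 0.2 rad).
It also fails if it takes over 40 s, if anything falls off the work surface, if the arm or the gripper's body presses on something with over 40 N, if the wrist force passes 120 N, or if a joint passes its speed limit or range.

## Working session

There is one attempt and no reset: what is moved stays moved. The work goes in short steps, Python scripts to look and compute and a tool call to move; the robot and the scene stay as the last step left them, time stands still between calls to the robot, and variables do not carry over. Pictures are saved under pics/ and viewed, at most 10 in all, crops included, and the job is handed in when it is done.

Besides the shell and the picture viewer there is one more tool, called after "Emit:" in YAML: its name, and indented under it one key for each argument. send_rows: Moves the arm, as the interface text tells. Its arguments: {"type":"object","properties":{"moves":{"type":"string"},"force":{"type":"number"}},"required":["moves"]}

```bash
mkdir -p pics
cat > h.py <<'E'
import numpy as np, cv2
from plant import robot, viewer, close_job
def look(n):
    d=viewer.get_image(n); R=cv2.Rodrigues(np.array(d['rvec'],float))[0]; K=np.array(d['camera_matrix']); t=np.array(d['tvec'],float).ravel()
    z=d['range_z']; v,u=np.mgrid[:z.shape[0],:z.shape[1]]
    c=np.stack([(u-K[0,2])/K[0,0]*z,(v-K[1,2])/K[1,1]*z,z],-1)
    P=(c-t)@R; P[z==0]=np.nan
    return d['img'],P
E
python3 - <<'E'
from h import *
for n in('top','scene'):
    i,P=look(n); np.savez('/tmp/'+n,i=i,P=P)
    cv2.imwrite(f'pics/{n}0.png',cv2.resize(i[:,:,::-1],(800,600)))
s=robot.get_state(); print(s['clock'],s['eef_pos'],s['tool_rot'],s['gripper_width'])
E
```

```text
0.1 [ 0.30322454 -0.65809657  0.21786623] [[ 9.08194324e-01  4.18548203e-01 -6.86930565e-04]
 [ 4.18548744e-01 -9.08193597e-01  1.15720512e-03]
 [-1.39519818e-04 -1.33848104e-03 -9.99999095e-01]] 0.09288602709452431
```

View pics/top0.png

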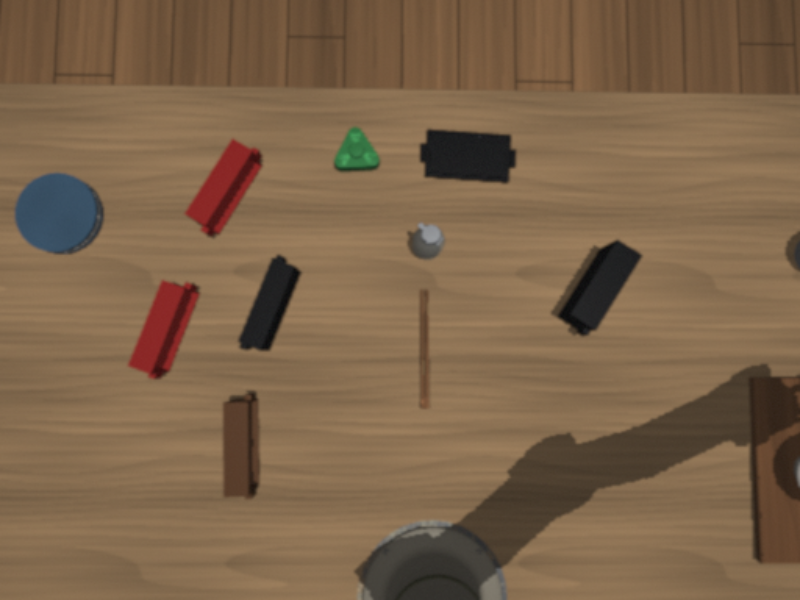

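View pics/scene0.png

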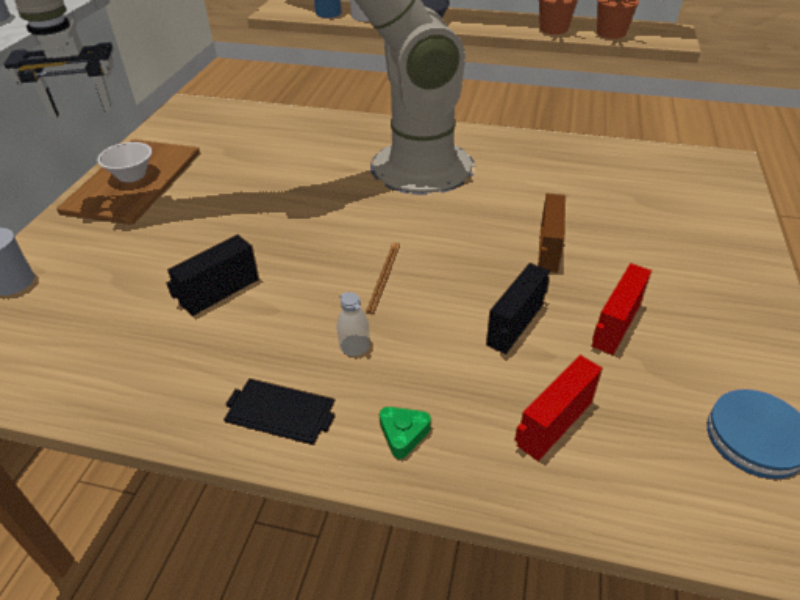

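The top view shows a black standing tier at (270,303), the shallow candidate, and another at (600,287), the deep candidate. Possible look-alikes are red at (225,187) and (163,328), brown at (240,445), and the black lid lying flat at (467,156). I'll measure the two black ones and check them in one close crop.

Run:
```python
from h import *
d=np.load('/tmp/top.npz'); i,P=d['i'],d['P']
s=np.load('/tmp/scene.npz')
m=(i.max(2)<60)&(np.nan_to_num(P[...,2])>0.02)
n,l,st,_=cv2.connectedComponentsWithStats(m.astype(np.uint8))
for k in range(1,n):
    if st[k,4]<150: continue
    p=P[l==k]; t=p[p[:,2]>0.075]
    print(k,st[k],len(t),np.nanmin(p,0).round(3),np.nanmax(p,0).round(3))
    if 150<len(t)<5000: print(cv2.minAreaRect(t[:,:2].astype(np.float32)*1000), np.median(t[:,2]),np.percentile(t[:,2],[5,95]))
# other objects
hsv=cv2.cvtColor(i,cv2.COLOR_RGB2HSV)
for nm,(u,v) in dict(cruet=(427,240),lid=(467,156),brown=(240,445),red=(163,328),red2=(225,187),c1=(424,295),c2=(424,405)).items():
    print(nm,P[int(v*.64),int(u*.64)].round(3))
a=cv2.resize(i[150:235,140:200,::-1],(400,567),interpolation=cv2.INTER_CUBIC)
b=cv2.resize(i[140:225,350:410+0,::-1],(400,567),interpolation=cv2.INTER_CUBIC)
cv2.imwrite('pics/crop.png',np.clip(np.hstack([a,b]).astype(float)*2.5,0,255).astype(np.uint8))
```

```text
4 [ 359  155   51   59 1365] 1052 [ 0.455 -0.343  0.02 ] [ 0.608 -0.224  0.089]
((536.1924438476562, -283.5753479003906), (47.71881866455078, 149.34071350097656), 57.058528900146484) 0.08455996507967241 [0.08083303 0.08766094]
5 [ 153  164   39   60 1128] 906 [0.425 0.234 0.02 ] [0.582 0.324 0.09 ]
((499.3431396484375, 277.6300048828125), (40.422645568847656, 149.5725860595703), 68.65599822998047) 0.0846075696414656 [0.08102339 0.08769568]
111 [ 246  353   61   31 1434] 815 [ 0.007 -0.075  0.02 ] [0.093 0.081 0.247]
((63.218482971191406, -0.1257781982421875), (59.0697135925293, 132.97723388671875), 1.4617035388946533) 0.12718397454101302 [0.08082844 0.21497669]
cruet [0.604 0.017 0.111]
lid [ 0.777 -0.06   0.012]
brown [0.272 0.317 0.082]
red [0.46  0.446 0.086]
red2 [0.695 0.352 0.085]
c1 [0.524 0.015 0.007]
c2 [0.329 0.015 0.006]
```

View pics/crop.png

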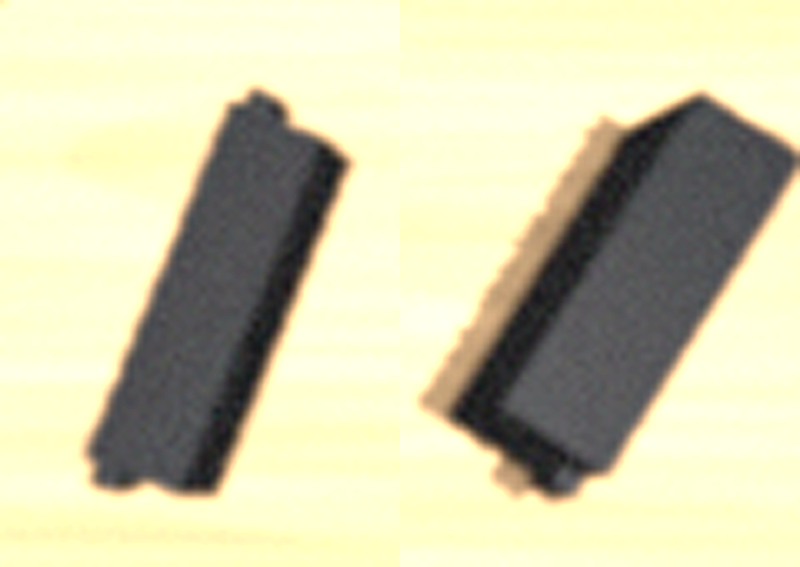

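The crop shows the shallow tier (left) with lugs at (260,105) and (115,475), on its left (+y) edge. The deep tier (right) has a lug at (565,480), towards its right (-y) edge. I'll check both in tier-local coordinates with depth from both views.

Run:
```python
from h import *
R=robot.get_state()['tool_rot']
for nm,c,a,W in(('deep',(.5362,-.2836),57.06,50),('shal',(.4993,.2776),68.66,40)):
    a=np.radians(a); ex=np.array([np.cos(a),np.sin(a)]); ey=np.array([-np.sin(a),np.cos(a)])
    if nm=='deep': ex,ey=-ex,-ey   # mouth guess -y
    print(nm,'ex',ex,'ey',ey)
    for v in('top','scene'):
        P=np.load(f'/tmp/{v}.npz')['P'].reshape(-1,3); q=P[:,:2]-c
        L=np.c_[q@ex,q@ey,P[:,2]]*1000
        g=L[(abs(L[:,1])>77)&(abs(L[:,1])<87)&(abs(L[:,0])<35)&(L[:,2]>25)&(L[:,2]<66)]
        for sg in(-1,1):
            h=g[g[:,1]*sg>0]
            print(v,sg,len(h), h.mean(0).round(1) if len(h) else '', np.percentile(h[:,0],[5,95]).round(1) if len(h) else '')
        t=L[(abs(L[:,1])<80)&(abs(L[:,0])<40)&(L[:,2]>78)]
        print('  top',len(t),np.percentile(t,[1,99],axis=0).round(1).tolist())
        f=L[(abs(L[:,1])<60)&(abs(L[:,0])<40)&(L[:,2]>25)&(L[:,2]<65)]
        print('  side x',len(f), np.percentile(f[:,0],[5,50,95]).round(1) if len(f) else '')
```

```text
deep ex [-0.54376048 -0.83924045] ey [ 0.83924045 -0.54376048]
top -1 29 [ 19.7 -81.4  50.6] [15.3 24.7]
top 1 1 [23.5 86.2 56.9] [23.5 23.5]
  top 1129 [[-23.1, -73.8, 79.7], [26.7, 74.7, 88.7]]
  side x 133 [-23.4 -22.7 -21.9]
scene -1 0  
scene 1 43 [17.  81.3 46.3] [12.2 24.6]
  top 664 [[-26.7, -74.6, 78.6], [26.5, 73.8, 87.6]]
  side x 423 [-26.4 -24.  -21.2]
shal ex [0.36390159 0.9314374 ] ey [-0.9314374   0.36390159]
top -1 19 [ 13.5 -81.   54.8] [ 8.9 20.1]
top 1 21 [12.5 81.1 55.5] [ 7.6 19.4]
  top 931 [[-19.4, -73.4, 79.8], [20.5, 73.4, 88.8]]
  side x 125 [-20.  -19.1 -18.5]
scene -1 54 [ 18.3 -82.6  45.8] [12.1 23.6]
scene 1 13 [20.3 82.1 43.5] [15.3 22.2]
  top 606 [[-17.2, -75.2, 80.3], [22.9, 75.7, 88.7]]
  side x 0
```

The lugs confirm the mouths: deep faces -y (direction (-.544,-.839)) and shallow faces +y (.364,.931). Both heights and widths match the sizes given. I'll move to the deep tier's mouth side with the fingers shut.

Emit:
send_rows:
  moves: "0 3 -2 0 -4; 0 6.2 -4.1 0 -8; 0 9.4 -6.2 0 -12; 0 12.6 -8.3 0 -16; 0 15.8 -10.4 0 -20; 0 19 -12.5 0 -24; 0 22.2 -14.7 0 -28; 0 25.4 -16.8 0 -32.4"
  force: 3

```text
clock: 0.77
eef_pos: [0.4642, -0.3977, 0.2184]
tool_rot: [[0.54, 0.842, -0.0], [0.842, -0.54, 0.0], [-0.0, -0.001, -1.0]]
wrist_force: [1.5, -0.6, 0.2]
gripper_width: 0.0444
finger_force: 0.0
```

```bash
cat >> h.py <<'E'
def to(x,y,z,yaw=None):
    s=robot.get_state(); R=np.array(s['tool_rot']); p=np.array(s['eef_pos'])
    print('t',round(s['clock'],2),'p',p.round(4),'yaw',np.degrees(np.arctan2(R[1,0],R[0,0])).round(2),'F',np.round(s['wrist_force'],2),'w',round(s['gripper_width'],3),'| need cm',((np.array([x,y,z])-p)@R*100).round(2))
E
python3 -c "
from h import *
to(.5036,-.334,.2);to(.5036,-.334,.072)"
```

```text
t 0.77 p [ 0.4642 -0.3977  0.2184] yaw 57.33 F [ 1.52 -0.64  0.24] w 0.044 | need cm [ 7.49 -0.12  1.84]
t 0.77 p [ 0.4642 -0.3977  0.2184] yaw 57.33 F [ 1.52 -0.64  0.24] w 0.044 | need cm [ 7.49 -0.11 14.64]
```

Emit:
send_rows:
  moves: "0 3 0 0 0; 0 6 0 2 0; 0 7.3 -0.1 5 0; 0 7.3 -0.1 8 0; 0 7.3 -0.1 11 0; 0 7.3 -0.1 13 0; 0 7.3 -0.1 14.4 0; 0 7.3 -0.1 14.6 0"

```text
clock: 1.43
eef_pos: [0.5011, -0.3367, 0.0696]
tool_rot: [[0.542, 0.84, -0.004], [0.84, -0.542, 0.002], [-0.0, -0.005, -1.0]]
wrist_force: [-0.2, -0.1, -0.6]
gripper_width: 0.0004
finger_force: 0.0
```

```bash
python3 -c "
from h import *
to(.5036,-.334,.072)"
```

```text
t 1.43 p [ 0.5011 -0.3367  0.0696] yaw 57.16 F [-0.17 -0.12 -0.58] w 0.0 | need cm [ 0.36  0.06 -0.24]
```

Emit:
send_rows:
  moves: "0 1 0 -0.2 0; 0 2 0 -0.3 0; 0 2.6 0 -0.3 0; 0 3.1 0 -0.3 0; 0 3.6 0 -0.3 0; 0 4.1 0 -0.3 0; 0 4.6 0 -0.3 0; 0 5.1 0 -0.3 0"

```text
clock: 2.1
eef_pos: [0.5305, -0.2946, 0.0758]
tool_rot: [[0.543, 0.84, 0.0], [0.84, -0.543, -0.0], [-0.0, 0.0, -1.0]]
wrist_force: [-0.7, -0.3, -0.4]
gripper_width: 0.0001
finger_force: 0.0
```

Emit:
send_rows:
  moves: "0 0.4 0 0 0; 0 0.8 0 0 0; 0 1.2 0 0 0; 0 1.6 0 0 0; 0 2 0 0 0; 0 2.3 0 0 0; 0 2.3 0 0 0; 0 2.3 0 0 0"

```text
clock: 2.77
eef_pos: [0.5427, -0.2754, 0.0756]
tool_rot: [[0.542, 0.84, -0.0], [0.84, -0.542, -0.0], [-0.0, -0.0, -1.0]]
wrist_force: [0.6, -0.1, -0.2]
gripper_width: 0.0003
finger_force: 0.0
```

Run:
```python
from h import *
to(.5036,-.334,.2)
i,P=look('scene'); cv2.imwrite('pics/s1.png',cv2.resize(i[:,:,::-1],(800,600)))
```

```text
t 2.77 p [ 0.5427 -0.2754  0.0756] yaw 57.16 F [ 0.55 -0.07 -0.17] w 0.0 | need cm [ -7.05  -0.11 -12.44]
```

View pics/s1.png

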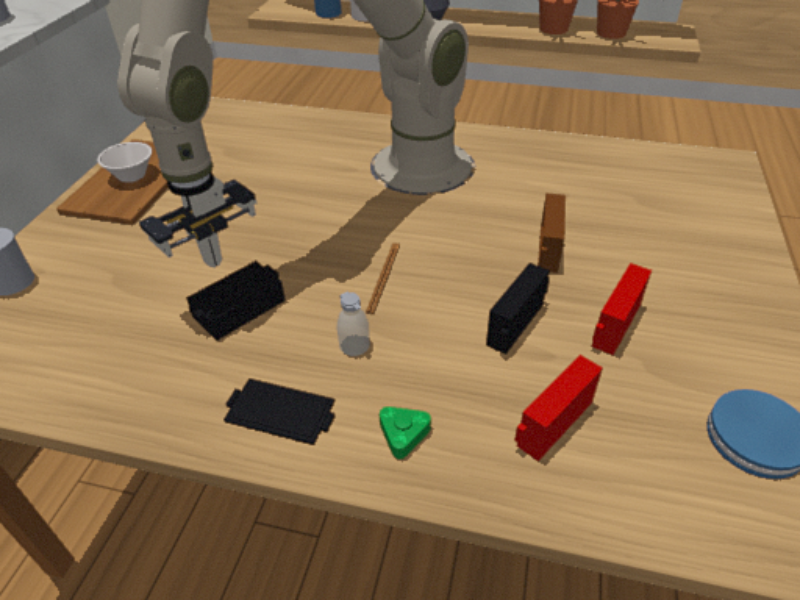

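The deep tier has fallen over, now at about (237,300), and the finger is clear of it. Next I'll lift and cross to the shallow tier.

Emit:
send_rows:
  moves: "0 0 0 -2 0; 0 0 0 -5.5 0; 0 0 0 -9 0; 0 0 0 -12.5 0; 0 1 -0.7 -14.5 0; 0 3.5 -2.4 -14.5 0; 0 6.5 -4.5 -14.5 0; 0 9.7 -6.7 -14.5 0"

```text
clock: 3.48
eef_pos: [0.5387, -0.158, 0.2212]
tool_rot: [[0.545, 0.838, 0.001], [0.838, -0.545, -0.001], [-0.0, 0.001, -1.0]]
wrist_force: [1.2, 0.5, -0.1]
gripper_width: 0.001
finger_force: 0.0
```

Emit:
send_rows:
  moves: "0 3.2 -2.2 0 -1.5; 0 6.4 -4.4 0 -3; 0 9.6 -6.6 0 -4.5; 0 12.8 -8.9 0 -6; 0 16 -11.1 0 -7.5; 0 19.2 -13.4 0 -9; 0 22.4 -15.6 0 -10.5; 0 25.6 -17.8 0 -11.5"

```text
clock: 4.15
eef_pos: [0.5281, 0.1553, 0.2208]
tool_rot: [[0.364, 0.932, 0.0], [0.932, -0.364, -0.0], [-0.0, 0.0, -1.0]]
wrist_force: [1.2, -0.1, -0.6]
gripper_width: 0.0005
finger_force: 0.0
```

Run:
```python
from h import *
to(.521,.3335,.22)
i,P=look('top')
m=(i.max(2)<60)&(P[...,2]>0.04)&(P[...,2]<.06)&(P[...,1]<-.1)&(P[...,1]>-.4)&(P[...,0]>.4)
q=P[m]; print(len(q),np.percentile(q[:,2],[5,50,95]),cv2.minAreaRect(q[:,:2].astype(np.float32)*1000))
```

```text
t 4.15 p [0.5281 0.1553 0.2208] yaw 68.68 F [ 1.23 -0.09 -0.62] w 0.0 | need cm [16.34 -7.14  0.07]
284 [0.04084541 0.04876704 0.05232286] ((572.3995361328125, -226.00961303710938), (82.95975494384766, 166.72711181640625), 57.14493179321289)
```

Deep tier confirmed: rim at 49 mm, 83 mm wide, centre moved 68 mm.

Emit:
send_rows:
  moves: "0 3 -1.3 0 0; 0 6.4 -2.8 0 0; 0 9.8 -4.2 0 0; 0 13 -5.7 0 0; 0 15.6 -6.8 0 0; 0 16.2 -7 0 0; 0 16.2 -7 1.5 0; 0 16.2 -7 4.5 0"

```text
clock: 4.87
eef_pos: [0.5239, 0.3317, 0.1779]
tool_rot: [[0.364, 0.932, 0.005], [0.932, -0.364, 0.003], [0.005, 0.003, -1.0]]
wrist_force: [0.1, -0.1, -0.9]
gripper_width: 0.0004
finger_force: 0.0
```

Emit:
send_rows:
  moves: "0 0 0 3 0; 0 0 0 6 0; 0 0 0 8.5 0; 0 0 0 9.8 0; 0 0 0 10.2 0; 0 0 0 10.2 0; 0 0 0 10.2 0; 0 0 0 10.2 0"

```text
clock: 5.53
eef_pos: [0.523, 0.3304, 0.0749]
tool_rot: [[0.365, 0.931, 0.002], [0.931, -0.365, 0.001], [0.001, 0.001, -1.0]]
wrist_force: [0.3, 0.2, 0.1]
gripper_width: 0.0004
finger_force: 0.0
```

```bash
python3 -c "
from h import *
to(.521,.3335,.073)"
```

```text
t 5.53 p [0.523  0.3304 0.0749] yaw 68.62 F [0.31 0.21 0.12] w 0.0 | need cm [ 0.22 -0.3   0.19]
```

Emit:
send_rows:
  moves: "0 -1 -0.2 0 0; 0 -2 -0.3 0 0; 0 -2.5 -0.3 0 0; 0 -3 -0.3 0 0; 0 -3.5 -0.3 0 0; 0 -4 -0.3 0 0; 0 -4.5 -0.3 0 0; 0 -5 -0.3 0 0"

```text
clock: 6.2
eef_pos: [0.5011, 0.2844, 0.0736]
tool_rot: [[0.364, 0.931, -0.0], [0.931, -0.364, 0.0], [0.0, -0.0, -1.0]]
wrist_force: [0.2, -0.1, -0.9]
gripper_width: 0.0006
finger_force: 0.0
```

Emit:
send_rows:
  moves: "0 -0.4 0 0 0; 0 -0.8 0 0 0; 0 -1.2 0 0 0; 0 -1.6 0 0 0; 0 -1.8 0 0 0; 0 -1.8 0 0 0; 0 -1.8 0 0 0; 0 -1.8 0 0 0"

```text
clock: 6.87
eef_pos: [0.4948, 0.2683, 0.0736]
tool_rot: [[0.364, 0.931, 0.0], [0.931, -0.364, 0.0], [0.0, 0.0, -1.0]]
wrist_force: [-0.7, 0.3, 0.7]
gripper_width: 0.0005
finger_force: 0.0
```

Run:
```python
from h import *
to(.521,.3335,.22)
i,P=look('scene'); cv2.imwrite('pics/s2.png',cv2.resize(i[:,:,::-1],(800,600)))
```

```text
t 6.87 p [0.4948 0.2683 0.0736] yaw 68.65 F [-0.71  0.31  0.68] w 0.0 | need cm [  7.03   0.07 -14.63]
```

View pics/s2.png

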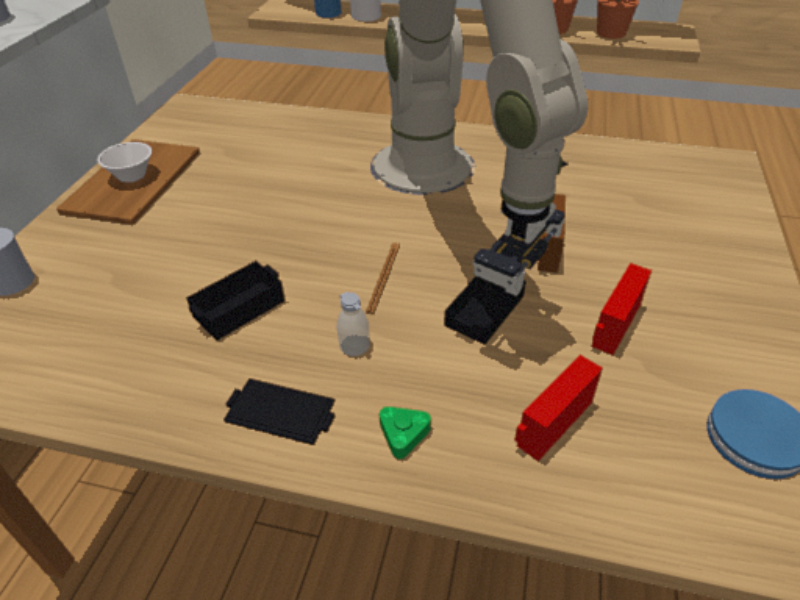

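Both tiers lie mouth up, the deep one at (237,300) and the shallow one at (485,300), and the bystanders haven't moved. I'll lift clear and check.

Emit:
send_rows:
  moves: "0 0 0 -2 0; 0 0 0 -5.5 0; 0 0 0 -9 0; 0 0 0 -12.5 0; 0 0 0 -14.5 0; 0 3 0 -14.5 0; 0 6 0 -14.5 0; 0 9 0 -14.5 0"

```text
clock: 7.58
eef_pos: [0.5282, 0.3527, 0.2197]
tool_rot: [[0.365, 0.931, 0.002], [0.931, -0.365, 0.001], [0.001, 0.001, -1.0]]
wrist_force: [0.1, 0.3, -0.7]
gripper_width: 0.0005
finger_force: 0.0
```

Emit:
send_rows:
  moves: "0 1.5 0 0 0; 0 3 0 0 0; 0 3 0 0 0; 0 3 0 0 0; 0 3 0 0 0; 0 3 0 0 0; 0 3 0 0 0; 0 3 0 0 0"

```text
clock: 8.25
eef_pos: [0.5384, 0.3791, 0.2188]
tool_rot: [[0.365, 0.931, 0.0], [0.931, -0.365, -0.0], [-0.0, 0.0, -1.0]]
wrist_force: [-0.4, 0.4, 0.7]
gripper_width: 0.0006
finger_force: 0.0
```

Run:
```python
from h import *
to(.521,.3335,.22)
P0=np.load('/tmp/top.npz')['P']
i,P=look('top')
for y0,y1,h in((-.4,-.1,.05),(.1,.26,.04)):
    B=(i.max(2)<60)&(P[...,0]>.35)&(P[...,0]<.7)&(P[...,1]<y1)&(P[...,1]>y0)
    q=P[B&(abs(P[...,2]-h)<.008)]; f=P[B&(P[...,2]<.012)]
    print(len(q),np.median(q[:,2]),cv2.minAreaRect(q[:,:2].astype(np.float32)*1000),'floor',len(f),np.median(f[:,2]))
j=np.load('/tmp/top.npz')['i']
for n,(a,b,c,d) in dict(cruet=(140,168,258,288),lid=(78,120,265,335),mold=(78,112,210,246),sticks=(183,264,264,278)).items():
    print(n,np.abs(i[a:b,c:d].astype(int)-j[a:b,c:d]).mean().round(2),np.nanmax(np.abs(P-P0)[a:b,c:d,2]).round(3))
```

```text
t 8.25 p [0.5384 0.3791 0.2188] yaw 68.6 F [-0.44  0.4   0.68] w 0.001 | need cm [-4.88  0.04 -0.12]
248 0.048965245656285586 ((572.5202026367188, -226.01107788085938), (82.95189666748047, 167.33389282226562), 57.336185455322266) floor 1331 0.0026249564231419216
226 0.03920833366533967 ((475.74737548828125, 219.09457397460938), (84.20915222167969, 167.34120178222656), 69.14236450195312) floor 1341 0.0028246139277471683
cruet 9.67 0.01
lid 6.02 0.01
mold 8.81 0.01
sticks 9.19 0.012
```

```bash
python3 -c "
from plant import close_job
print(close_job())"
```

```text
the job is handed in; nothing more can be done
None
```

Both black tiers were pushed over where they stood and lie flat, mouth up (rims measured at 49 mm and 39 mm); the cruet, mold, lid and chopsticks look unmoved, and the job is handed in at about 8.3 s, with no verdict returned.

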